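# Fetch the control vial from behind the reagent bottles

### The arm

A 7-joint arm with a two-finger parallel gripper is mounted at the origin on a cart in front of the work surface, level with it; the furniture and walls round the work are solid. World frame = base frame: x ahead of the robot, y to its left, z up, the work surface at z = 0. Lengths are in m, angles in rad, forces in N, time in s.
With the tool pointing down it reaches from about 0.4 to 0.85 m from the base axis. Payload 10.4 kg.
Tool frame: the origin (TCP) lies between the finger pads; the fingertips stand 14 mm ahead of it and the grasp point (between the pads) lies 5 mm behind it (r.finger_overhang is the z of the fingertips in the tool frame, in m); z points along the fingers, y is the line along which they close (so a half turn about z gives the same grasp; the last joint's range is limited). The gripper opens to 87 mm and grips with 3 to 60 N. Pads are 19 mm wide; open, the fingers measure 117 mm over their backs; the gripper's body (75 mm by 190 mm) begins 51 mm behind the grasp point.
Start: joints at [-1.275, 0.332, -0.065, 1.46, 0.022, 1.35, -0.088], TCP at [0.196, 0.594, 0.237] pointing down, gripper open.
Joint ranges: [-2.6, 2.6], [-0.5, 2.12], [-1.47, 1.34], [0.16, 2.42], [-1.27, 4.41], [0.06, 2.06], [-2.6, 2.6]. Speed limits (rad/s): [2.22, 2.22, 2.79, 2.79, 3.14, 3.14, 3.14].

### API

Orientations are given as a unit quaternion [x, y, z, w].
In Python, from bench import r, optics gives the robot as it stands.
- The arm moves only by the shell command python3 -m pendant 'ROWS' [FORCE]. ROWS is JSON, a list of rows, each a list of 7 numbers: the closure, from -1 (fully open) to 1 (shut), then the shift along the tool's x, y, z scaled (see below), then the turn, a rotation vector about the tool's x, y, z scaled (see below). In form: [[grip, x, y, z, rx, ry, rz], ...]. A call has 1 to 8 rows; each row is the pose to reach, as a shift and turn from the pose commanded when the call began, along the tool's axes at that moment; what a row does not reach only later rows make up. The controller multiplies each number of a shift by 0.3 m and each number of a turn by 120 degrees. A row lasts 1/8 s, in which the tool goes at most 62.5 mm and 10.7 degrees, less where a joint would pass 70% of its speed; a pose out of reach is approached as far as the arm can. A call with a number of a shift or a turn outside -1 to 1 is refused whole. A call with a gripper value outside its range is refused whole. The fingers move at their own pace and stop on an object; FORCE is the grip in N (left out, the last holds). Time passes only in rows, so rows that repeat a pose let the fingers close. It gives the time, the measured TCP pose, the force, the opening and the grip force at its end, in the units of the state.
- r.read_state(): the state, without advancing time (a new reading comes with each control period).
- optics.camera(name): name is "scene" or "top" or "wrist"; returns a dict with "pixels" (420x560x3 uint8, red, green, blue), "vfov" (degrees; the focal length in pixels is half the picture's height over the tangent of half this angle, whatever the lens; pixels are square), "cx", "cy" (the principal point, pixels), "rvec" (rotation vector, rad) and "tvec" (3), from world to camera coordinates, as OpenCV has them. Camera axes: x right, y down, z forward; pixel columns grow to the right and rows downward; lengths in m; the calibration is good to about 2 mm. A picture is of the moment at which its call begins. There is no depth.
- r.close_job(): hands the job in; it is judged then, once.
The state is a dict: "time": time; "joint_positions": joint angles; "joint_vel": joint speeds; "joint_torque": joint torques, N m; "ee_pos": TCP position; "eef_rot": TCP orientation; "ft_force": force on the tool from outside, world axes, zero at the start; "torque": the same for the moment, N m; "width": finger opening in m; "grip_force": force on a finger pad.
Only numpy, scipy, OpenCV 4.12 (cv2) and the standard library are available. Lean on these libraries where they do the work, as an engineer would, in place of code of your own. Each camera call takes 0.05 s, during which the arm holds its last target. There are 200 camera calls.

### The job

The stoppered glass control vial stands in the back row of the reagent rack, hemmed in by the two amber bottles right in front of it. Stand those two bottles in the steel spill tray, set the vial in the round well of the dry block heater, and then put each bottle back in the very well of the rack it came from. Keep bottles and vial upright, leave the dropper bottle and the timer where they are, and let go of everything at the end.

Things in the scene. Friction and masses are not known exactly. Their poses are not given: they have to be found in the camera images.
- bottle_narrow: Amber glass reagent bottle with a paper band, the tallest: body 50 mm diameter up to 126 mm, conical shoulder, slender neck, black screw cap 28 mm diameter and 24 mm tall, 184 mm over all, about 0.2 kg. Origin: centre of its underside; z up. Take it by the cap: between the cap and the shoulder the neck is free for 10 mm.
- bottle_medium: Amber glass reagent bottle, middle height: body 50 mm diameter up to 124 mm, round shoulder to 135 mm, black screw cap 36 mm diameter and 24 mm tall, 170 mm over all, about 0.19 kg. Origin: centre of its underside; z up. The neck is free for 11 mm under the cap.
- bottle_wide: Amber glass reagent bottle, the shortest, wide-mouthed: body 50 mm diameter up to 118 mm, flat shoulder to 122 mm, black screw cap 44 mm diameter and 24 mm tall, 156 mm over all, about 0.18 kg. Origin: centre of its underside; z up. The neck is free for 10 mm under the cap.
- vial: The control vial: small clear glass vial 29 mm diameter with a flat dark rubber stopper 33 mm diameter and 7 mm thick at its top, 58 mm over all, about 0.03 kg. Origin: centre of its underside; z up. Take it by the stopper. It stands in one of the two back wells of the rack.
- dropper: Small white dropper bottle with a pointed cap, 29 mm diameter, 80 mm tall, in the other back well of the rack. It stays there. Origin: centre of its underside.
- rack: Grey rack fixed to the table, 122 x 228 x 30 mm (x, y, z; end cheeks 34). Origin: centre of underside; +x to its back, away from the robot. Wells with flat floors 8 mm above the origin, chamfered mouths: front row of three, 58 mm wide, x -18, y -68, 0, 68; back row of two, 37 mm wide, x 23, y -34, 34, each behind the gap between two front ones. Which bottle stands in which front well varies.
- spill_tray: Shallow stainless steel spill tray 120 x 170 x 20 mm (x, y, z), walls 3 mm, floor 3 mm above its origin, fixed to the table. Origin: centre of its underside; y along its long side. Empty at the start; it has room for two bottles side by side along its y, for instance at y -40 and +40 mm.
- dry_block: Heater fixed to the table: white housing 130 x 150 mm, control panel at -x, aluminium block on top, upper face at 75 mm. In its middle one big vial well, 38 mm wide (46 at the chamfered mouth), flat floor at 48 mm. Origin: on the well's axis at table height; z up. Three small purple-capped tubes, fixed, stand 50 to 55 mm from the axis towards +y and -y, caps up to 99 mm.
- timer: Flat white laboratory timer 66 x 66 x 19 mm lying loose on the table to the left behind the work. Origin: centre of its underside. It is to be left alone.

How it is judged:
On the way, in this order (a step that is already met when the one before it is completed fails the run):
1. the two bottles in front of the vial stand upright and released in the spill tray, the vial still in its place ((((x of bottle_narrow in the frame of spill_tray between -0.045 and 0.045 m and y of bottle_narrow in the frame of spill_tray between -0.07 and 0.07 m and z of bottle_narrow in the frame of spill_tray below 0.01 m and angle between bottle_narrow's own z axis and vertical below 0.1 rad and linear speed of bottle_narrow below 0.02 m/s and angular speed of bottle_narrow below 0.2 rad/s and contact force between the fingers and bottle_narrow below 0.1 N) and (x of bottle_medium in the frame of spill_tray between -0.045 and 0.045 m and y of bottle_medium in the frame of spill_tray between -0.07 and 0.07 m and z of bottle_medium in the frame of spill_tray below 0.01 m and angle between bottle_medium's own z axis and vertical below 0.1 rad and linear speed of bottle_medium below 0.02 m/s and angular speed of bottle_medium below 0.2 rad/s and contact force between the fingers and bottle_medium below 0.1 N)) or ((x of bottle_narrow in the frame of spill_tray between -0.045 and 0.045 m and y of bottle_narrow in the frame of spill_tray between -0.07 and 0.07 m and z of bottle_narrow in the frame of spill_tray below 0.01 m and angle between bottle_narrow's own z axis and vertical below 0.1 rad and linear speed of bottle_narrow below 0.02 m/s and angular speed of bottle_narrow below 0.2 rad/s and contact force between the fingers and bottle_narrow below 0.1 N) and (x of bottle_wide in the frame of spill_tray between -0.045 and 0.045 m and y of bottle_wide in the frame of spill_tray between -0.07 and 0.07 m and z of bottle_wide in the frame of spill_tray below 0.01 m and angle between bottle_wide's own z axis and vertical below 0.1 rad and linear speed of bottle_wide below 0.02 m/s and angular speed of bottle_wide below 0.2 rad/s and contact force between the fingers and bottle_wide below 0.1 N)) or ((x of bottle_medium in the frame of spill_tray between -0.045 and 0.045 m and y of bottle_medium in the frame of spill_tray between -0.07 and 0.07 m and z of bottle_medium in the frame of spill_tray below 0.01 m and angle between bottle_medium's own z axis and vertical below 0.1 rad and linear speed of bottle_medium below 0.02 m/s and angular speed of bottle_medium below 0.2 rad/s and contact force between the fingers and bottle_medium below 0.1 N) and (x of bottle_wide in the frame of spill_tray between -0.045 and 0.045 m and y of bottle_wide in the frame of spill_tray between -0.07 and 0.07 m and z of bottle_wide in the frame of spill_tray below 0.01 m and angle between bottle_wide's own z axis and vertical below 0.1 rad and linear speed of bottle_wide below 0.02 m/s and angular speed of bottle_wide below 0.2 rad/s and contact force between the fingers and bottle_wide below 0.1 N))) and horizontal distance between each of bottle_narrow, bottle_medium, bottle_wide and vial above 0.085 m and distance of vial from where it was at the start of the episode below 0.03 m), for 0.2 s.
2. the vial stands released at the bottom of the dry block's well (horizontal distance between vial and dry_block below 0.009 m and z of vial in the frame of dry_block below 0.055 m and angle between vial's own z axis and vertical below 0.12 rad and linear speed of vial below 0.02 m/s and angular speed of vial below 0.2 rad/s and contact force between the fingers and vial below 0.1 N), for 0.2 s.
At the end, for the whole second after the job is handed in: The vial stands upright on the floor of the dry block's well (within 9 mm of its axis), all three bottles stand upright in the rack within 14 mm of where each stood at the start, the dropper bottle is within 12 mm of its start, and everything is released and at rest (all of step 2 and distance of each of bottle_narrow, bottle_medium, bottle_wide from where it was at the start of the episode below 0.014 m and angle between each of bottle_narrow, bottle_medium, bottle_wide's own z axis and vertical below 0.1 rad and linear speed of each of bottle_narrow, bottle_medium, bottle_wide below 0.02 m/s and angular speed of each of bottle_narrow, bottle_medium, bottle_wide below 0.2 rad/s and contact force between the fingers and bottle_narrow below 0.1 N and contact force between the fingers and bottle_medium below 0.1 N and contact force between the fingers and bottle_wide below 0.1 N and distance of dropper from where it was at the start of the episode below 0.012 m); the robot touches nothing.
It fails at once if a bottle or the vial tips by more than 0.5 rad (angle between any of bottle_narrow, bottle_medium, bottle_wide, vial's own z axis and vertical above 0.5 rad).
It fails at once if the dropper bottle or the timer is pushed more than 20 mm from its place (distance of any of dropper, timer from where it was at the start of the episode above 0.02 m).
It also fails if it takes over 112 s, if anything falls off the work surface, if the arm or the gripper's body presses on something with over 40 N, if the wrist force passes 120 N, or if a joint passes its speed limit or range.

## Working session

There is one attempt and no reset: what is moved stays moved. The work goes in short steps, Python scripts to look and compute and a shell command to move; the robot and the scene stay as the last step left them, time stands still between calls to the robot, and variables do not carry over. Pictures are saved under pics/ and viewed, at most 14 in all, crops included, and the job is handed in when it is done.

```bash
mkdir -p pics; ls
python3 - <<'E'
from bench import r, optics
import cv2,pickle
s=r.read_state(); print({k:s[k] for k in("time","ee_pos","eef_rot","width")}, r.finger_overhang)
d={}
for n in("scene","top","wrist"):
    c=optics.camera(n); d[n]=c; print(n,c["vfov"],c["cx"],c["cy"],c["rvec"],c["tvec"])
    cv2.imwrite(f"pics/{n}0.png",c["pixels"][:,:,::-1])
pickle.dump(d,open("cams.pkl","wb"))
E
```

```text
pics
{'time': 0.0, 'ee_pos': array([0.19577884, 0.59314345, 0.23572952]), 'eef_rot': array([ 1.58700417e-01,  9.87326506e-01, -7.35843931e-04, -7.87850984e-05]), 'width': 0.08684385415234137} 0.014
scene 43.95725575021443 284.46561505943123 210.68444458098057 [ 2.32197775 -0.5903771   0.22042034] [-0.46485296  0.19696207  1.23236589]
top 56.52507109633889 283.7482345503622 205.4139042296026 [ 2.12090857 -2.18078513  0.12785238] [-0.01475131  0.52639689  1.04246867]
wrist 59.29422071594886 275.877168869555 214.49258695474788 [-2.34417024 -1.69532407 -0.24796191] [-0.62515467 -0.03550691  0.39104315]
```

View pics/scene0.png

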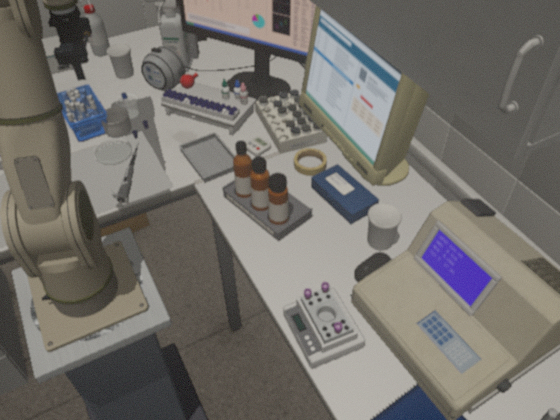

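View pics/top0.png

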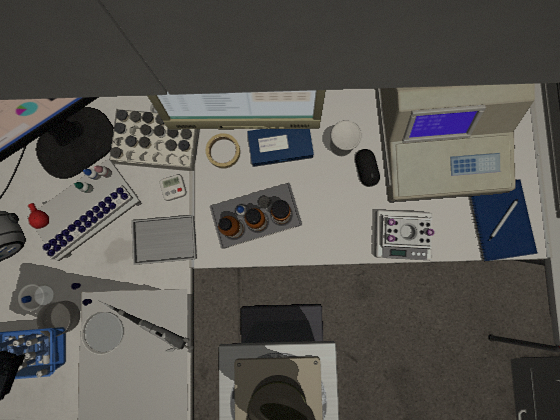

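```bash
cat > h.py <<'E'
import numpy as np,cv2,pickle
from scipy.spatial.transform import Rotation as R
def K(c):
    f=210/np.tan(np.radians(c["vfov"])/2); return np.array([[f,0,c["cx"]],[0,f,c["cy"]],[0,0,1.]])
def proj(c,P): return cv2.projectPoints(np.array(P,float).reshape(-1,1,3),np.array(c["rvec"]),np.array(c["tvec"]),K(c),None)[0][:,0]
def ray(c,uv,z):
    M=cv2.Rodrigues(np.array(c["rvec"]))[0]; o=-M.T@np.array(c["tvec"]); d=M.T@np.linalg.inv(K(c))@[*uv,1.]
    return o+d*(z-o[2])/d[2]
def crop(c,x0,y0,w,h,s,fn): cv2.imwrite(fn,cv2.resize(c["pixels"][y0:y0+h,x0:x0+w,::-1],None,fx=s,fy=s,interpolation=cv2.INTER_CUBIC))
def tool(s,dworld): # world shift -> scaled tool shift
    return np.round(R.from_quat(s["eef_rot"]).inv().apply(dworld)/0.3,4)
E
python3 - <<'E'
from h import *
d=pickle.load(open("cams.pkl","rb")); t=d["top"]
a=t["pixels"][175:260,125:310]; b=t["pixels"][200:262,365:445]
cv2.imwrite("pics/a.png",cv2.resize(a[:,:,::-1],None,fx=4.3,fy=4.3,interpolation=cv2.INTER_CUBIC))
crop(t,365,200,80,65,7,"pics/b.png")
crop(d["scene"],170,130,200,240,2.5,"pics/c.png")
for p in [(213,192),(297,240)]: print(ray(t,p,0))
E
```

```text
[0.57453776 0.1720498  0.        ]
[ 0.43114862 -0.06369385  0.        ]
```

View pics/a.png

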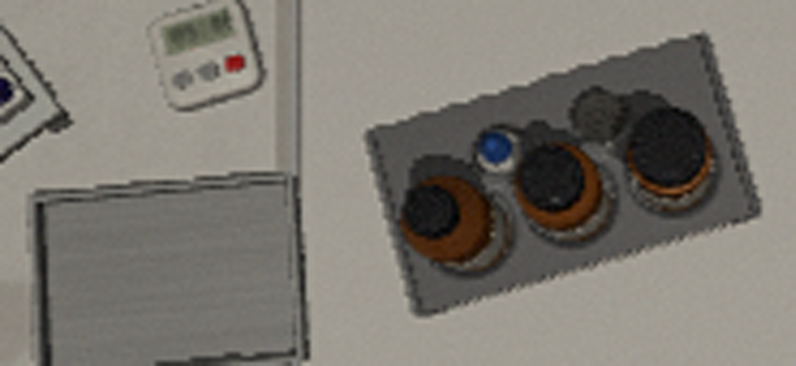

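View pics/b.png

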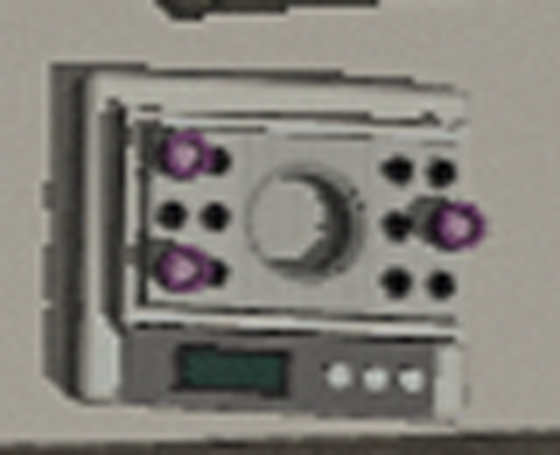

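View pics/c.png

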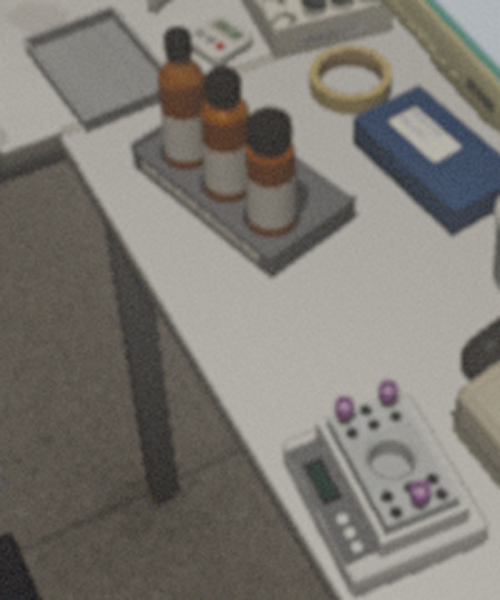

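Run:
```python
from h import *
from scipy.optimize import least_squares
d=pickle.load(open("cams.pkl","rb")); t=d["top"];sc=d["scene"]
f=lambda u,v:np.array([125+(u+.5)/4.3-.5,175+(v+.5)/4.3-.5])
W=lambda p,q:np.array([p[0]+np.cos(p[2])*q[0]-np.sin(p[2])*q[1],p[1]+np.sin(p[2])*q[0]+np.cos(p[2])*q[1],q[2]])
uv=np.array([f(*p) for p in[(368,130),(706,35),(760,212),(418,316),(430,208),(552,178),(670,147),(600,115)]])
q=[(.061,.114,.034),(.061,-.114,.034),(-.061,-.114,.034),(-.061,.114,.034),(-.018,.068,.192),(-.018,0,.178),(-.018,-.068,.164),(.023,-.034,.066)]
fit=least_squares(lambda p:(proj(t,[W(p,x) for x in q])-uv).ravel(),[.5,.05,.2]).x
print("rack",fit); print(np.round(proj(t,[W(fit,x) for x in q])-uv,2))
for u,x in zip(uv[4:],q[4:]): print("cap",ray(t,u,x[2]),"model",W(fit,x),"scenepix crop",(proj(sc,[W(fit,x)])[0]-[170,130])*2.5)
T=[f(36,190),f(296,172),f(308,358)]; 
tq=[(.06,.085,.02),(.06,-.085,.02),(-.06,-.085,.02),(-.06,.085,.02)]
uT=np.array(T+[np.array([134,263.5])])
tf=least_squares(lambda p:(proj(t,[W(p,x) for x in tq])-uT).ravel(),[.45,.3,0]).x
print("tray",tf,np.round(proj(t,[W(tf,x) for x in tq])-uT,2), "P:",W(tf,(0,-.04,0)),W(tf,(0,.04,0)))
g=lambda u,v:[365+(u+.5)/7-.5,200+(v+.5)/7-.5]
w=ray(t,g(303,222),.075); print("well",w,"scene",(proj(sc,[w])[0]-[170,130])*2.5, "scene ray",ray(sc,[170+393/2.5-.3,130+461/2.5-.3],.075))
print([ray(t,g(*p),.099) for p in[(185,155),(185,268),(458,225)]])
```

```text
rack [0.50207776 0.0483591  0.25809114]
[[-0.24  0.41]
 [ 0.4  -0.54]
 [ 0.47  0.4 ]
 [-0.31 -0.18]
 [-0.37  0.28]
 [-0.21 -0.31]
 [-0.07 -0.43]
 [ 0.43  0.37]]
cap [0.46795974 0.10864709 0.192     ] model [0.46731793 0.10951264 0.192     ] scenepix crop [179.47008391  34.08599529]
cap [0.48390904 0.04327252 0.178     ] model [0.48467394 0.04376487 0.178     ] scenepix crop [224.64697587  76.88294015]
cap [ 0.50097918 -0.02212744  0.164     ] model [ 0.50202994 -0.0219829   0.164     ] scenepix crop [271.56676497 121.33096522]
cap [0.53403961 0.02249082 0.066     ] model [0.53299398 0.02135563 0.066     ] scenepix crop [280.11246998 155.09734625]
tray [0.44450983 0.30421501 0.05305166] [[-0.08  0.71]
 [ 0.21 -0.03]
 [-0.37 -0.01]
 [ 0.25 -0.64]] P: [0.4466309  0.26427128 0.        ] [0.44238876 0.34415873 0.        ]
well [ 0.44296416 -0.35245752  0.075     ] scene [393.81436889 454.18044043] scene ray [ 0.43867781 -0.35691713  0.075     ]
[array([ 0.4673876 , -0.30367483,  0.099     ]), array([ 0.426147  , -0.30111469,  0.099     ]), array([ 0.43902954, -0.40133325,  0.099     ])]
```

```bash
cat >> h.py <<'E'
def plan(p,yaw):
    """shift/turn numbers from the measured pose to TCP p, pointing down with tool y at yaw"""
    from bench import r
    s=r.read_state(); Rn=R.from_quat(s["eef_rot"]); y=np.array([np.cos(yaw),np.sin(yaw),0]); z=np.array([0,0,-1.])
    Rt=R.from_matrix(np.c_[np.cross(y,z),y,z])
    print("now",np.round(s["ee_pos"],4),"t",s["time"],"w",round(s["width"],4),"F",np.round(s["ft_force"],1))
    print("shift",tool(s,np.array(p)-s["ee_pos"]),"turn",np.round((Rn.inv()*Rt).as_rotvec()/np.radians(120),4))
E
python3 -m pendant '[[-1,-0.1,-0.1,-0.05,0,0,0.06],[-1,-0.2,-0.2,-0.1,0,0,0.12],[-1,-0.3,-0.3,-0.2,0,0,0.18],[-1,-0.4,-0.4,-0.3,0,0,0.24],[-1,-0.5,-0.5,-0.33,0,0,0.3],[-1,-0.6,-0.6,-0.33,0,0,0.36],[-1,-0.7,-0.7,-0.33,0,0,0.42],[-1,-0.8,-0.81,-0.33,0,0,0.475]]'
python3 -c "
from h import *
plan([.501,-.022,.26],.258)"
```

```text
time: 1.15
ee_pos: [0.348, 0.2862, 0.3354]
eef_rot: [0.612, 0.791, -0.0, -0.0]
ft_force: [1.1, -0.4, -0.3]
width: 0.087
grip_force: 0.0
now [0.348  0.2862 0.3354] t 1.15 w 0.087 F [ 1.1 -0.4 -0.3]
shift [-1.1224  0.2361  0.2513] turn [-0.     -0.     -0.0022]
```

```bash
python3 -m pendant '[[-1,-0.14,0.03,0,0,0,0],[-1,-0.28,0.06,0,0,0,0],[-1,-0.42,0.09,0,0,0,0],[-1,-0.56,0.12,0,0,0,0],[-1,-0.7,0.15,0,0,0,0],[-1,-0.84,0.18,0,0,0,0],[-1,-0.97,0.21,0,0,0,0],[-1,-0.97,0.21,0,0,0,0]]'
python3 - <<'E'
from h import *
from bench import optics
plan([.501,-.022,.22],.258)
c=optics.camera("wrist"); crop(c,0,0,560,420,1.4,"pics/w1.png")
from h import proj
for n,p in dict(nar=[.468,.1087,.192],med=[.484,.0433,.178],wide=[.501,-.022,.164],vial=[.534,.0225,.066]).items(): print(n,proj(c,[p])[0]*1.4)
E
```

```text
time: 2.15
ee_pos: [0.4831, 0.0191, 0.3354]
eef_rot: [0.613, 0.79, -0.0, 0.0]
ft_force: [-0.3, 0.3, 0.0]
width: 0.0868
grip_force: 0.0
now [0.4831 0.0191 0.3354] t 2.15 w 0.0868 F [-0.3  0.3  0. ]
shift [-0.1474  0.0235  0.3849] turn [-0.0001  0.0003 -0.0029]
nar [399.00656269 123.48858505]
med [396.29731558 243.45295555]
wide [395.61194013 340.51749416]
vial [446.09140521 257.57632136]
```

View pics/w1.png

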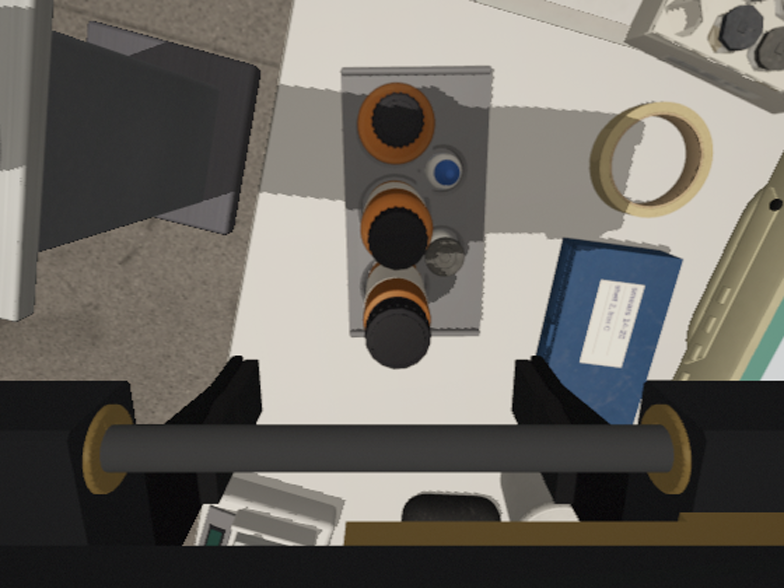

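```bash
python3 -m pendant '[[-1,-0.07,0.01,0.08,0,0,0],[-1,-0.14,0.023,0.2,0,0,0],[-1,-0.14,0.023,0.32,0,0,0],[-1,-0.14,0.023,0.42,0,0,0],[-1,-0.14,0.023,0.5,0,0,0],[-1,-0.14,0.023,0.56,0,0,0],[-1,-0.14,0.023,0.62,0,0,0],[-1,-0.14,0.023,0.621,0,0,0]]'
python3 -m pendant '[[0,0,0,0,0,0,0],[1,0,0,0,0,0,0],[1,0,0,0,0,0,0],[1,0,0,0,0,0,0],[1,0,0,0,0,0,0],[1,0,0,0,0,0,0],[1,0,0,0,0,0,0],[1,0,0,0,0,0,0]]' 15
```

```text
time: 3.2
ee_pos: [0.4988, -0.0155, 0.1481]
eef_rot: [0.61, 0.792, -0.001, -0.001]
ft_force: [0.7, 0.0, 0.4]
width: 0.0868
grip_force: 0.0
time: 4.2
ee_pos: [0.5, -0.0167, 0.1493]
eef_rot: [0.611, 0.792, 0.0, 0.0]
ft_force: [0.4, 0.1, 1.4]
width: 0.0437
grip_force: 15.0
```

```bash
python3 -m pendant '[[1,0,0,-0.04,0,0,0],[1,0,0,-0.12,0,0,0],[1,0,0,-0.22,0,0,0],[1,0,0,-0.34,0,0,0],[1,0,0,-0.46,0,0,0],[1,0,0,-0.58,0,0,0],[1,0,0,-0.68,0,0,0],[1,0,0,-0.72,0,0,0]]'
python3 -m pendant '[[1,0.04,0,0,0,0,0],[1,0.14,0.02,0,0,0,0],[1,0.27,0.03,0,0,0,0],[1,0.4,0.04,0,0,0,0],[1,0.53,0.06,0,0,0,0],[1,0.66,0.07,0,0,0,0],[1,0.79,0.08,0,0,0,0],[1,0.9,0.09,0,0,0,0]]'
python3 -m pendant '[[1,0.1,0.01,0,0,0,0],[1,0.2,0.02,0,0,0,0],[1,0.28,0.03,0,0,0,0],[1,0.32,0.03,0,0,0,0],[1,0.32,0.03,0,0,0,0]]'
python3 -c "
from h import *
plan([.442,.346,.17],.258)"
```

```text
time: 5.2
ee_pos: [0.5002, -0.017, 0.3671]
eef_rot: [0.611, 0.792, 0.001, 0.001]
ft_force: [0.4, 0.2, -2.2]
width: 0.0434
grip_force: 15.0
time: 6.2
ee_pos: [0.4557, 0.2533, 0.3635]
eef_rot: [0.61, 0.792, -0.001, -0.0]
ft_force: [0.2, 0.7, -1.0]
width: 0.0435
grip_force: 15.0
time: 6.82
ee_pos: [0.4413, 0.3467, 0.3647]
eef_rot: [0.61, 0.792, -0.0, 0.0]
ft_force: [0.0, 0.5, -1.7]
width: 0.0438
grip_force: 15.0
now [0.4413 0.3467 0.3647] t 6.825 w 0.0438 F [ 0.   0.5 -1.7]
shift [-0.0024  0.0021  0.6491] turn [-0.0003  0.0003 -0.    ]
```

```bash
python3 -m pendant '[[1,0,0,0.1,0,0,0],[1,0,0,0.25,0,0,0],[1,0,0,0.4,0,0,0],[1,0,0,0.53,0,0,0],[1,0,0,0.63,0,0,0],[1,0,0,0.69,0,0,0],[1,0,0,0.72,0,0,0],[1,0,0,0.72,0,0,0]]'
python3 -m pendant '[[1,0,0,0.006,0,0,0],[1,0,0,0.012,0,0,0],[1,0,0,0.018,0,0,0],[1,0,0,0.018,0,0,0]]'
```

```text
time: 7.82
ee_pos: [0.4419, 0.3463, 0.1496]
eef_rot: [0.611, 0.792, 0.0, 0.0]
ft_force: [1.2, 0.2, -1.9]
width: 0.0433
grip_force: 15.0
time: 8.32
ee_pos: [0.4419, 0.3466, 0.1443]
eef_rot: [0.611, 0.792, 0.001, 0.0]
ft_force: [-0.1, -0.5, 1.4]
width: 0.0437
grip_force: 15.0
```

Touching down (force went from -1.9 to +1.4). Release, rise, and go to the medium bottle.

```bash
python3 -m pendant '[[0.5,0,0,0.001,0,0,0],[0,0,0,0.001,0,0,0],[-0.5,0,0,0.001,0,0,0],[-1,0,0,0,0,0,0],[-1,0,0,0,0,0,0],[-1,0,0,-0.1,0,0,0],[-1,0,0,-0.25,0,0,0],[-1,0,0,-0.4,0,0,0]]'
python3 - <<'E'
from h import *
from bench import optics
plan([.484,.045,.22],.258)
c=optics.camera("wrist"); crop(c,0,0,560,420,1.2,"pics/w2.png")
print(proj(c,[[.442,.346,.159],[.484,.0433,.178]])*1.2)
E
```

```text
time: 9.32
ee_pos: [0.4414, 0.3462, 0.265]
eef_rot: [0.611, 0.792, -0.0, -0.0]
ft_force: [1.3, 1.3, 0.3]
width: 0.0857
grip_force: 0.0
now [0.4414 0.3462 0.265 ] t 9.325 w 0.0857 F [1.3 1.3 0.3]
shift [-1.0071 -0.1181  0.1504] turn [-0.0002  0.0001 -0.0004]
[[330.43814072 263.17546398]
 [282.60534838 652.404614  ]]
```

View pics/w2.png

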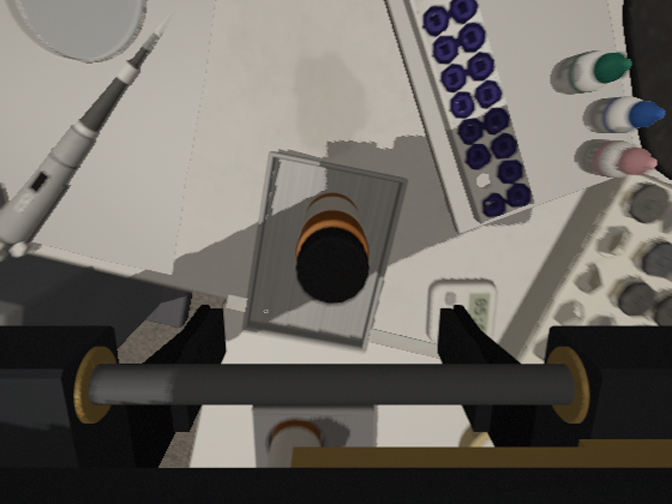

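```bash
python3 -m pendant '[[-1,-0.05,0,-0.13,0,0,0],[-1,-0.18,-0.02,-0.2,0,0,0],[-1,-0.34,-0.04,-0.2,0,0,0],[-1,-0.5,-0.06,-0.2,0,0,0],[-1,-0.66,-0.08,-0.2,0,0,0],[-1,-0.82,-0.1,-0.2,0,0,0],[-1,-0.96,-0.115,-0.2,0,0,0],[-1,-1,-0.115,-0.2,0,0,0]]'
python3 -c "
from h import *
plan([.4845,.0455,.163],.258)"
```

```text
time: 10.38
ee_pos: [0.4848, 0.0446, 0.324]
eef_rot: [0.612, 0.791, 0.0, 0.0]
ft_force: [-0.4, -0.4, -0.0]
width: 0.0871
grip_force: 0.0
now [0.4848 0.0446 0.324 ] t 10.375 w 0.0871 F [-0.4 -0.4 -0. ]
shift [ 0.0031 -0.0006  0.5365] turn [ 0.0003 -0.0002 -0.0024]
```

```bash
python3 -m pendant '[[-1,0,0,0.1,0,0,0],[-1,0,0,0.22,0,0,0],[-1,0,0,0.34,0,0,0],[-1,0,0,0.43,0,0,0],[-1,0,0,0.5,0,0,0],[-1,0,0,0.536,0,0,0],[-1,0,0,0.536,0,0,0]]'
python3 -m pendant '[[0,0,0,0,0,0,0],[1,0,0,0,0,0,0],[1,0,0,0,0,0,0],[1,0,0,0,0,0,0],[1,0,0,0,0,0,0],[1,0,0,0,0,0,0],[1,0,0,0,0,0,0],[1,0,0,0,0,0,0]]' 15
python3 -m pendant '[[1,0,0,-0.04,0,0,0],[1,0,0,-0.12,0,0,0],[1,0,0,-0.22,0,0,0],[1,0,0,-0.34,0,0,0],[1,0,0,-0.46,0,0,0],[1,0,0,-0.58,0,0,0],[1,0,0,-0.68,0,0,0],[1,0,0,-0.72,0,0,0]]'
python3 -c "
from h import *
plan([.4466,.266,.375],.258)"
```

```text
time: 11.25
ee_pos: [0.4843, 0.0479, 0.1627]
eef_rot: [0.61, 0.792, -0.0, -0.0]
ft_force: [-0.7, 0.7, 0.1]
width: 0.0873
grip_force: 0.0
time: 12.25
ee_pos: [0.4845, 0.0475, 0.163]
eef_rot: [0.611, 0.792, -0.0, -0.0]
ft_force: [-0.1, -0.1, 1.0]
width: 0.0358
grip_force: 15.0
time: 13.25
ee_pos: [0.4849, 0.0473, 0.3809]
eef_rot: [0.611, 0.792, 0.001, 0.001]
ft_force: [-0.4, -0.1, -2.1]
width: 0.0354
grip_force: 15.0
now [0.4849 0.0473 0.3809] t 13.25 w 0.0354 F [-0.4 -0.1 -2.1]
shift [0.7374 0.0616 0.0202] turn [ 0.0012 -0.0002 -0.0005]
```

```bash
python3 -m pendant '[[1,0.05,0,0,0,0,0],[1,0.16,0.01,0,0,0,0],[1,0.28,0.02,0,0,0,0],[1,0.4,0.03,0,0,0,0],[1,0.52,0.04,0,0,0,0],[1,0.64,0.05,0,0,0,0],[1,0.72,0.06,0,0,0,0],[1,0.737,0.062,0,0,0,0]]'
python3 -m pendant '[[1,0,0,0.1,0,0,0],[1,0,0,0.25,0,0,0],[1,0,0,0.4,0,0,0],[1,0,0,0.53,0,0,0],[1,0,0,0.63,0,0,0],[1,0,0,0.69,0,0,0],[1,0,0,0.72,0,0,0],[1,0,0,0.72,0,0,0]]'
```

```text
time: 14.25
ee_pos: [0.4455, 0.2676, 0.378]
eef_rot: [0.61, 0.793, -0.001, -0.0]
ft_force: [0.3, -1.2, -3.1]
width: 0.0356
grip_force: 15.0
time: 15.25
ee_pos: [0.4465, 0.2653, 0.163]
eef_rot: [0.611, 0.792, -0.0, 0.0]
ft_force: [0.4, -0.7, -2.0]
width: 0.0355
grip_force: 15.0
```

```bash
python3 -m pendant '[[1,0,0,0.006,0,0,0],[1,0,0,0.012,0,0,0],[1,0,0,0.018,0,0,0],[1,0,0,0.018,0,0,0]]'
python3 -m pendant '[[0.5,0,0,0,0,0,0],[0,0,0,0,0,0,0],[-0.5,0,0,0,0,0,0],[-1,0,0,0,0,0,0],[-1,0,0,0,0,0,0],[-1,0,0,-0.1,0,0,0],[-1,0,0,-0.25,0,0,0],[-1,0,0,-0.4,0,0,0]]'
python3 -c "
from h import *
plan([.533,.0215,.26],.258)"
```

```text
time: 15.75
ee_pos: [0.4465, 0.2663, 0.158]
eef_rot: [0.611, 0.792, 0.0, -0.0]
ft_force: [-0.4, -0.2, 1.5]
width: 0.0354
grip_force: 15.0
time: 16.75
ee_pos: [0.4462, 0.2659, 0.2789]
eef_rot: [0.611, 0.792, -0.0, -0.0]
ft_force: [0.2, 0.9, 0.3]
width: 0.0857
grip_force: 0.0
now [0.4462 0.2659 0.2789] t 16.75 w 0.0857 F [0.2 0.9 0.3]
shift [-0.8613  0.0728  0.0632] turn [-0.0001  0.     -0.0005]
```

```bash
python3 -m pendant '[[-1,-0.1,0.01,0,0,0,0],[-1,-0.25,0.02,0,0,0,0],[-1,-0.4,0.03,0,0,0,0],[-1,-0.55,0.04,0,0,0,0],[-1,-0.7,0.05,0,0,0,0],[-1,-0.85,0.07,0,0,0,0],[-1,-0.97,0.07,0,0,0,0],[-1,-0.97,0.07,0,0,0,0]]'
python3 - <<'E'
from h import *
from bench import optics
plan([.533,.022,.12],.258)
c=optics.camera("wrist"); pickle.dump(c,open("w3.pkl","wb")); crop(c,0,0,560,420,1.4,"pics/w3.png")
print(proj(c,[[.533,.022,.066],[.468,.109,.192]])*1.4)
c=optics.camera("scene"); crop(c,150,90,190,150,3.5,"pics/s3.png")
E
```

```text
time: 17.75
ee_pos: [0.5409, -0.0134, 0.2777]
eef_rot: [0.613, 0.79, -0.0, 0.0]
ft_force: [-0.3, 0.4, 0.9]
width: 0.087
grip_force: 0.0
now [ 0.5409 -0.0134  0.2777] t 17.75 w 0.087 F [-0.3  0.4  0.9]
shift [0.1213 0.004  0.5255] turn [-0.      0.0005 -0.0029]
[[386.67011321 210.14172197]
 [283.98611339  -3.91999106]]
```

View pics/w3.png

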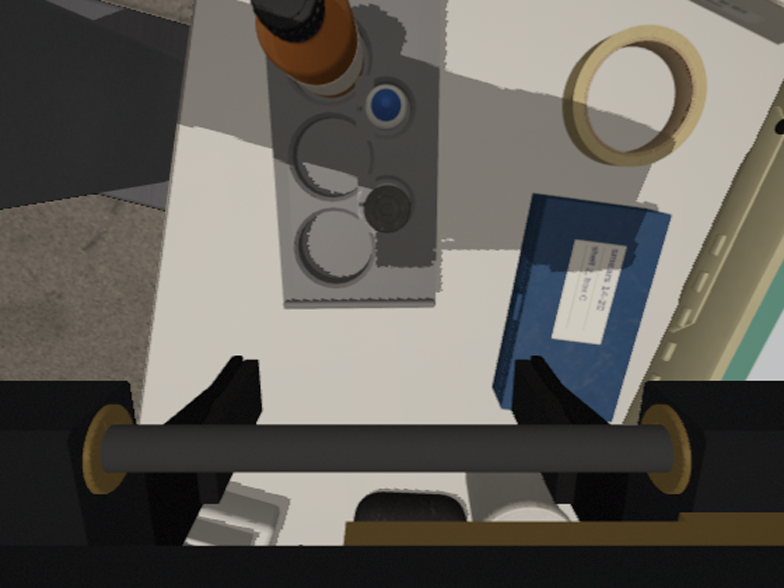

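View pics/s3.png

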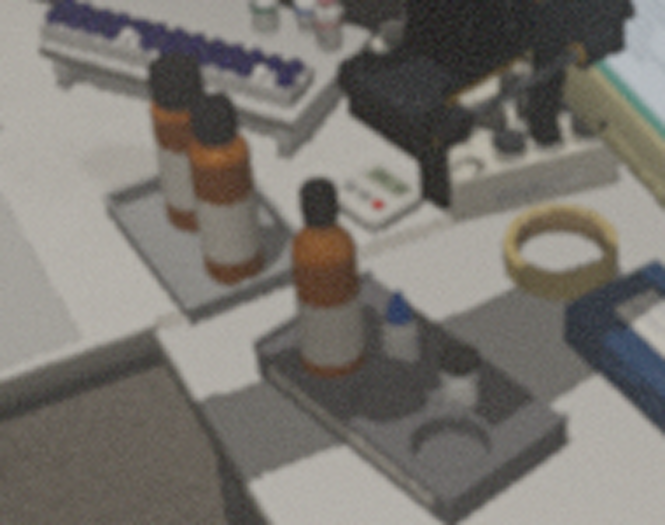

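```bash
python3 -m pendant '[[-1,0.06,0.004,0.1,0,0,0],[-1,0.125,0.004,0.25,0,0,0],[-1,0.125,0.006,0.4,0,0,0],[-1,0.125,0.006,0.53,0,0,0],[-1,0.125,0.006,0.63,0,0,0],[-1,0.125,0.006,0.7,0,0,0],[-1,0.125,0.006,0.733,0,0,0],[-1,0.125,0.006,0.733,0,0,0]]'
python3 -m pendant '[[-0.3,0,0,0,0,0,0],[0.2,0,0,0,0,0,0],[0.6,0,0,0,0,0,0],[1,0,0,0,0,0,0],[1,0,0,0,0,0,0],[1,0,0,0,0,0,0],[1,0,0,0,0,0,0],[1,0,0,0,0,0,0]]' 10
```

```text
time: 18.85
ee_pos: [0.5326, 0.0274, 0.0575]
eef_rot: [0.61, 0.792, -0.0, -0.0]
ft_force: [-0.6, -0.2, 0.2]
width: 0.0866
grip_force: 0.0
time: 19.85
ee_pos: [0.5329, 0.0267, 0.0577]
eef_rot: [0.611, 0.792, -0.0, -0.0]
ft_force: [0.0, 0.2, 0.5]
width: 0.0321
grip_force: 10.0
```

```bash
python3 -m pendant '[[1,0,0,-0.04,0,0,0],[1,0,0,-0.12,0,0,0],[1,0,0,-0.22,0,0,0],[1,0,0,-0.34,0,0,0],[1,0,0,-0.46,0,0,0],[1,0,0,-0.58,0,0,0],[1,0,0,-0.68,0,0,0],[1,0,0,-0.7,0,0,0]]'
python3 -m pendant '[[1,-0.05,-0.02,0,0,0,0.02],[1,-0.18,-0.07,0,0,0,0.04],[1,-0.31,-0.13,0,0,0,0.06],[1,-0.44,-0.2,0,0,0,0.08],[1,-0.57,-0.27,0,0,0,0.1],[1,-0.7,-0.34,0,0,0,0.12],[1,-0.83,-0.4,0,0,0,0.14],[1,-0.95,-0.46,0,0,0,0.15]]'
python3 -c "
from h import *
plan([.445,-.425,.26],-.06)"
```

```text
time: 20.85
ee_pos: [0.5336, 0.0265, 0.2703]
eef_rot: [0.611, 0.792, 0.002, 0.001]
ft_force: [-1.1, 0.4, -0.6]
width: 0.0315
grip_force: 10.0
time: 21.85
ee_pos: [0.47, -0.2863, 0.2666]
eef_rot: [0.728, 0.685, -0.0, -0.001]
ft_force: [0.2, 0.2, 0.1]
width: 0.0318
grip_force: 10.0
now [ 0.47   -0.2863  0.2666] t 21.85 w 0.0318 F [0.2 0.2 0.1]
shift [-0.4667 -0.0549  0.022 ] turn [-0.0008 -0.0002 -0.0006]
```

```bash
python3 -m pendant '[[1,-0.05,-0.01,0,0,0,0],[1,-0.14,-0.02,0,0,0,0],[1,-0.24,-0.03,0,0,0,0],[1,-0.34,-0.04,0,0,0,0],[1,-0.42,-0.05,0,0,0,0],[1,-0.46,-0.05,0,0,0,0],[1,-0.46,-0.05,0,0,0,0],[1,-0.46,-0.05,0,0,0,0]]'
python3 - <<'E'
from h import *
from bench import optics
plan([.443,-.3525,.2],-.06)
c=optics.camera("wrist"); pickle.dump(c,open("w4.pkl","wb")); crop(c,0,0,560,420,1.4,"pics/w4.png")
print(proj(c,[[.443,-.3525,.075],[.4387,-.357,.075]])*1.4)
c=optics.camera("top"); pickle.dump(c,open("t4.pkl","wb")); crop(c,355,170,110,100,6,"pics/t4.png")
E
```

```text
time: 22.85
ee_pos: [0.4496, -0.4199, 0.2675]
eef_rot: [0.727, 0.687, 0.0, -0.0]
ft_force: [0.2, 0.2, -0.0]
width: 0.0321
grip_force: 10.0
now [ 0.4496 -0.4199  0.2675] t 22.85 w 0.0321 F [ 0.2  0.2 -0. ]
shift [ 0.223  -0.0344  0.2251] turn [-0.     -0.0004  0.0019]
[[368.90362715 166.3122422 ]
 [362.66758    173.93855876]]
```

View pics/w4.png

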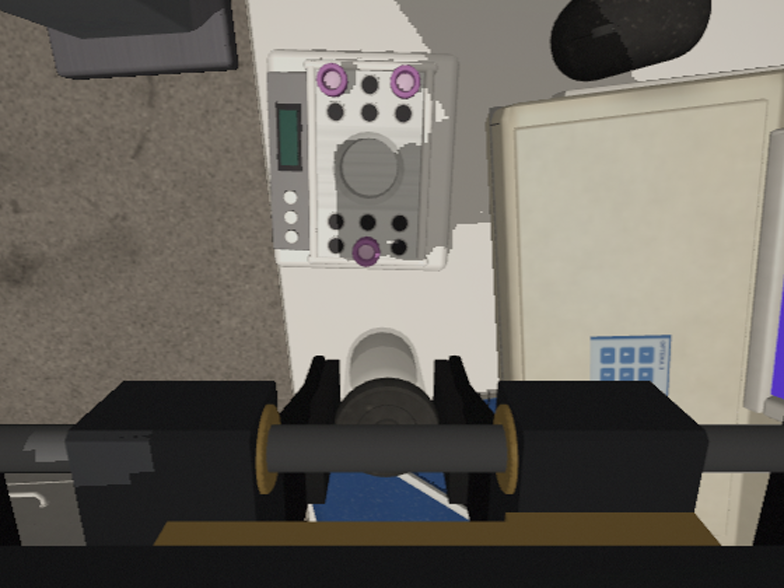

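Run:
```python
from h import *
c=pickle.load(open("w4.pkl","rb"))
p=ray(c,[387.5/1.4,427/1.4],.276); print(p, p-[.4496,-.4199,.2675])
bot=p-[0,0,.058]; print(proj(c,[bot+[0,.0145,0],bot+[.0145,0,0],bot-[.0145,0,0],bot])*1.4)
print(ray(c,[369.5/1.4,165/1.4],.075))
```

```text
[ 0.45054246 -0.4220721   0.276     ] [ 0.00094246 -0.0021721   0.0085    ]
[[385.16238296 319.98981372]
 [422.37539476 351.46037766]
 [352.01117555 355.12225474]
 [387.1548156  353.29331823]]
[ 0.44343286 -0.35171242  0.075     ]
```

```bash
python3 -m pendant '[[1,0.05,-0.01,0,0,0,0],[1,0.12,-0.02,0,0,0,0],[1,0.19,-0.03,0.05,0,0,0],[1,0.235,-0.034,0.15,0,0,0],[1,0.235,-0.034,0.25,0,0,0],[1,0.235,-0.034,0.3,0,0,0],[1,0.235,-0.034,0.3,0,0,0],[1,0.235,-0.034,0.3,0,0,0]]'
python3 -c "
from h import *
plan([.4432,-.349,.1],-.06)"
```

```text
time: 23.95
ee_pos: [0.4433, -0.3505, 0.1788]
eef_rot: [0.727, 0.687, 0.0, 0.001]
ft_force: [0.0, -0.1, -0.5]
width: 0.0319
grip_force: 10.0
now [ 0.4433 -0.3505  0.1788] t 23.95 w 0.0319 F [ 0.  -0.1 -0.5]
shift [ 0.0053 -0.0008  0.2626] turn [0.0006 0.0003 0.0013]
```

```bash
python3 -m pendant '[[1,0.004,0,0.05,0,0,0],[1,0.004,0,0.1,0,0,0],[1,0.004,0,0.15,0,0,0],[1,0.004,0,0.19,0,0,0],[1,0.004,0,0.22,0,0,0],[1,0.004,0,0.25,0,0,0],[1,0.004,0,0.26,0,0,0],[1,0.004,0,0.26,0,0,0]]'
python3 -m pendant '[[1,0,0,0.005,0,0,0],[1,0,0,0.01,0,0,0],[1,0,0,0.01,0,0,0]]'
```

```text
time: 24.95
ee_pos: [0.443, -0.3488, 0.0997]
eef_rot: [0.727, 0.687, -0.0, -0.0]
ft_force: [0.1, -0.5, 0.0]
width: 0.0321
grip_force: 10.0
time: 25.32
ee_pos: [0.4432, -0.3494, 0.0975]
eef_rot: [0.727, 0.687, 0.0, 0.001]
ft_force: [-1.7, 0.6, 7.3]
width: 0.0319
grip_force: 10.0
```

```bash
python3 -m pendant '[[1,0,0,-0.002,0,0,0],[0.3,0,0,-0.002,0,0,0],[-0.3,0,0,-0.002,0,0,0],[-1,0,0,-0.002,0,0,0],[-1,0,0,-0.002,0,0,0],[-1,0,0,-0.08,0,0,0],[-1,0,0,-0.2,0,0,0],[-1,0,0,-0.35,0,0,0]]'
python3 -m pendant '[[-1,-0.05,0,-0.1,0,0,0],[-1,-0.13,0,-0.2,0,0,0],[-1,-0.2,0,-0.2,0,0,0],[-1,-0.2,0,-0.2,0,0,0]]'
python3 - <<'E'
from h import *
from bench import optics
c=optics.camera("wrist"); crop(c,0,0,560,420,1.4,"pics/w5.png")
print(proj(c,[[.4432,-.352,.106]])*1.4)
plan([.4466,.266,.3],.258)
E
```

```text
time: 26.32
ee_pos: [0.4425, -0.3484, 0.2022]
eef_rot: [0.727, 0.687, -0.0, -0.001]
ft_force: [1.1, 0.0, 0.4]
width: 0.0826
grip_force: 0.0
time: 26.82
ee_pos: [0.4387, -0.41, 0.2616]
eef_rot: [0.728, 0.686, -0.0, 0.0]
ft_force: [-0.7, 0.1, -0.5]
width: 0.087
grip_force: 0.0
[[386.97057533 184.21413664]]
now [ 0.4391 -0.4089  0.2612] t 26.875 w 0.0868 F [-0.   0.3 -0.2]
shift [ 2.2472 -0.1062 -0.1286] turn [-0.0004 -0.0002 -0.151 ]
```

View pics/w5.png

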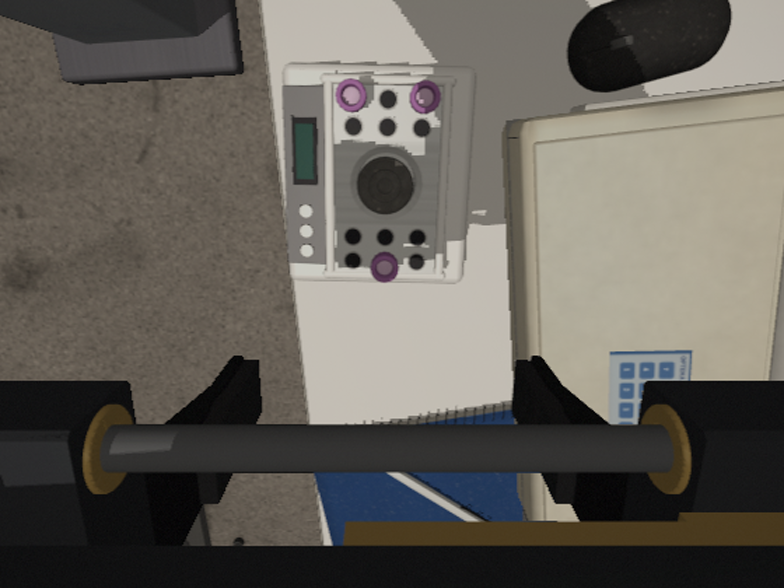

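```bash
python3 -m pendant '[[-1,0.06,0,-0.08,0,0,-0.02],[-1,0.18,-0.01,-0.13,0,0,-0.04],[-1,0.32,-0.01,-0.13,0,0,-0.06],[-1,0.46,-0.02,-0.13,0,0,-0.08],[-1,0.6,-0.03,-0.13,0,0,-0.1],[-1,0.74,-0.04,-0.13,0,0,-0.12],[-1,0.87,-0.05,-0.13,0,0,-0.14],[-1,1,-0.05,-0.13,0,0,-0.151]]'
python3 -c "
from h import *
plan([.4466,.266,.3],.258)"
```

```text
time: 27.88
ee_pos: [0.4411, -0.106, 0.3005]
eef_rot: [0.609, 0.793, 0.0, -0.0]
ft_force: [-0.2, -0.1, 0.8]
width: 0.0869
grip_force: 0.0
now [ 0.4411 -0.106   0.3005] t 27.875 w 0.0869 F [-0.2 -0.1  0.8]
shift [1.193  0.3391 0.0026] turn [ 0.0001 -0.0003  0.002 ]
```

```bash
python3 -m pendant '[[-1,0.14,0.04,0,0,0,0],[-1,0.28,0.08,0,0,0,0],[-1,0.42,0.12,0,0,0,0],[-1,0.56,0.16,0,0,0,0],[-1,0.7,0.2,0,0,0,0],[-1,0.84,0.24,0,0,0,0],[-1,0.96,0.28,0,0,0,0],[-1,1,0.3,0,0,0,0]]'
python3 -m pendant '[[-1,0.1,0.02,0,0,0,0],[-1,0.19,0.04,0,0,0,0],[-1,0.19,0.04,0,0,0,0],[-1,0.19,0.04,0,0,0,0]]'
python3 -c "
from h import *
plan([.4465,.2663,.1583],.258)"
```

```text
time: 28.88
ee_pos: [0.4504, 0.2075, 0.3001]
eef_rot: [0.608, 0.794, -0.001, -0.0]
ft_force: [0.4, -0.9, -0.6]
width: 0.087
grip_force: 0.0
time: 29.38
ee_pos: [0.4488, 0.2618, 0.3007]
eef_rot: [0.61, 0.792, -0.0, 0.0]
ft_force: [0.1, 0.4, -0.0]
width: 0.0868
grip_force: 0.0
now [0.4488 0.2618 0.3007] t 29.375 w 0.0868 F [ 0.1  0.4 -0. ]
shift [ 0.0168 -0.0035  0.4746] turn [-0.0001  0.0003  0.0002]
```

```bash
python3 -m pendant '[[-1,0.017,-0.003,0.08,0,0,0],[-1,0.017,-0.003,0.19,0,0,0],[-1,0.017,-0.003,0.3,0,0,0],[-1,0.017,-0.003,0.4,0,0,0],[-1,0.017,-0.003,0.45,0,0,0],[-1,0.017,-0.003,0.474,0,0,0],[-1,0.017,-0.003,0.474,0,0,0]]'
python3 -m pendant '[[0,0,0,0,0,0,0],[1,0,0,0,0,0,0],[1,0,0,0,0,0,0],[1,0,0,0,0,0,0],[1,0,0,0,0,0,0],[1,0,0,0,0,0,0],[1,0,0,0,0,0,0],[1,0,0,0,0,0,0]]' 15
python3 -m pendant '[[1,0,0,-0.04,0,0,0],[1,0,0,-0.12,0,0,0],[1,0,0,-0.22,0,0,0],[1,0,0,-0.34,0,0,0],[1,0,0,-0.46,0,0,0],[1,0,0,-0.58,0,0,0],[1,0,0,-0.7,0,0,0],[1,0,0,-0.74,0,0,0]]'
python3 -c "
from h import *
plan([.4845,.0475,.375],.258)"
```

```text
time: 30.25
ee_pos: [0.4468, 0.2675, 0.159]
eef_rot: [0.61, 0.792, 0.0, 0.0]
ft_force: [0.8, -0.4, 1.0]
width: 0.0867
grip_force: 0.0
time: 31.25
ee_pos: [0.4465, 0.2676, 0.1585]
eef_rot: [0.61, 0.793, -0.0, -0.0]
ft_force: [-1.1, -0.4, -0.1]
width: 0.0356
grip_force: 15.0
time: 32.25
ee_pos: [0.447, 0.2677, 0.383]
eef_rot: [0.61, 0.793, 0.002, 0.0]
ft_force: [1.3, -0.2, -3.3]
width: 0.0357
grip_force: 15.0
now [0.447  0.2677 0.383 ] t 32.25 w 0.0357 F [ 1.3 -0.2 -3.3]
shift [-0.7415 -0.0672  0.0252] turn [ 0.0015 -0.0007  0.0005]
```

```bash
python3 -m pendant '[[1,-0.05,0,0,0,0,0],[1,-0.16,-0.01,0,0,0,0],[1,-0.28,-0.02,0,0,0,0],[1,-0.4,-0.03,0,0,0,0],[1,-0.52,-0.05,0,0,0,0],[1,-0.64,-0.06,0,0,0,0],[1,-0.72,-0.067,0,0,0,0],[1,-0.738,-0.067,0,0,0,0]]'
python3 -m pendant '[[1,0,0,0.05,0,0,0],[1,0,0,0.1,0,0,0],[1,0,0,0.1,0,0,0],[1,0,0,0.1,0,0,0]]'
python3 -c "
from h import *
plan([.4845,.0487,.168],.258)"
```

```text
time: 33.25
ee_pos: [0.4835, 0.0458, 0.3793]
eef_rot: [0.611, 0.791, -0.001, -0.001]
ft_force: [0.6, 1.2, -2.6]
width: 0.0353
grip_force: 15.0
time: 33.75
ee_pos: [0.4838, 0.0489, 0.3505]
eef_rot: [0.609, 0.793, -0.0, -0.0]
ft_force: [-0.7, 0.1, -2.4]
width: 0.0358
grip_force: 15.0
now [0.4838 0.0489 0.3505] t 33.75 w 0.0358 F [-0.7  0.1 -2.4]
shift [-0.0013  0.002   0.6085] turn [-0.    -0.     0.001]
```

```bash
python3 -m pendant '[[1,0,0.002,0.09,0,0,0],[1,0,0.002,0.21,0,0,0],[1,0,0.002,0.33,0,0,0],[1,0,0.002,0.44,0,0,0],[1,0,0.002,0.52,0,0,0],[1,0,0.002,0.57,0,0,0],[1,0,0.002,0.6,0,0,0],[1,0,0.002,0.6,0,0,0]]'
python3 -m pendant '[[1,0,0,0.008,0,0,0],[1,0,0,0.016,0,0,0],[1,0,0,0.023,0,0,0],[1,0,0,0.023,0,0,0]]'
```

```text
time: 34.75
ee_pos: [0.4846, 0.0486, 0.1706]
eef_rot: [0.61, 0.793, 0.0, 0.0]
ft_force: [0.4, 0.9, -2.8]
width: 0.0356
grip_force: 15.0
time: 35.25
ee_pos: [0.4845, 0.0486, 0.1636]
eef_rot: [0.61, 0.793, 0.0, -0.0]
ft_force: [-1.0, 0.6, -2.5]
width: 0.0355
grip_force: 15.0
```

```bash
python3 -m pendant '[[1,0,0,0.003,0,0,0],[1,0,0,0.003,0,0,0]]'
python3 -m pendant '[[0.5,0,0,0,0,0,0],[0,0,0,0,0,0,0],[-0.5,0,0,0,0,0,0],[-1,0,0,0,0,0,0],[-1,0,0,0,0,0,0],[-1,0,0,-0.1,0,0,0],[-1,0,0,-0.25,0,0,0],[-1,0,0,-0.45,0,0,0]]'
python3 -c "
from h import *
plan([.4419,.3466,.3],.258)"
```

```text
time: 35.5
ee_pos: [0.4849, 0.0486, 0.1635]
eef_rot: [0.61, 0.793, 0.0, 0.0]
ft_force: [-1.0, -1.1, 5.3]
width: 0.0356
grip_force: 15.0
time: 36.5
ee_pos: [0.4837, 0.0484, 0.2984]
eef_rot: [0.61, 0.793, -0.001, -0.001]
ft_force: [1.0, 0.4, -0.1]
width: 0.0859
grip_force: 0.0
now [0.4837 0.0484 0.2984] t 36.5 w 0.0859 F [ 1.   0.4 -0.1]
shift [ 0.9964  0.1199 -0.0057] turn [-0.0009  0.0001  0.0006]
```

```bash
python3 -m pendant '[[-1,0.06,0.01,-0.01,0,0,0],[-1,0.2,0.02,-0.01,0,0,0],[-1,0.35,0.04,-0.01,0,0,0],[-1,0.5,0.06,-0.01,0,0,0],[-1,0.65,0.08,-0.01,0,0,0],[-1,0.8,0.1,-0.01,0,0,0],[-1,0.93,0.12,-0.01,0,0,0],[-1,0.996,0.12,-0.01,0,0,0]]'
python3 -m pendant '[[-1,0,0,0.05,0,0,0],[-1,0,0,0.1,0,0,0],[-1,0,0,0.1,0,0,0]]'
python3 -c "
from h import *
plan([.4419,.3466,.1445],.258)"
```

```text
time: 37.5
ee_pos: [0.4414, 0.3487, 0.2995]
eef_rot: [0.609, 0.793, -0.001, -0.0]
ft_force: [-0.1, -0.8, 0.5]
width: 0.0868
grip_force: 0.0
time: 37.88
ee_pos: [0.4427, 0.3446, 0.269]
eef_rot: [0.611, 0.792, -0.001, -0.0]
ft_force: [0.1, -0.3, 0.1]
width: 0.087
grip_force: 0.0
now [0.4427 0.3446 0.269 ] t 37.875 w 0.087 F [ 0.1 -0.3  0.1]
shift [7.800e-03 3.000e-04 4.151e-01] turn [-0.0011  0.0007 -0.0004]
```

```bash
python3 -m pendant '[[-1,0.005,0,0.08,0,0,0],[-1,0.005,0,0.19,0,0,0],[-1,0.005,0,0.29,0,0,0],[-1,0.005,0,0.36,0,0,0],[-1,0.005,0,0.4,0,0,0],[-1,0.005,0,0.415,0,0,0],[-1,0.005,0,0.415,0,0,0]]'
python3 -m pendant '[[0,0,0,0,0,0,0],[1,0,0,0,0,0,0],[1,0,0,0,0,0,0],[1,0,0,0,0,0,0],[1,0,0,0,0,0,0],[1,0,0,0,0,0,0],[1,0,0,0,0,0,0],[1,0,0,0,0,0,0]]' 15
python3 -m pendant '[[1,0,0,-0.04,0,0,0],[1,0,0,-0.12,0,0,0],[1,0,0,-0.22,0,0,0],[1,0,0,-0.34,0,0,0],[1,0,0,-0.46,0,0,0],[1,0,0,-0.58,0,0,0],[1,0,0,-0.7,0,0,0],[1,0,0,-0.74,0,0,0]]'
python3 -c "
from h import *
plan([.5,-.0167,.36],.258)"
```

```text
time: 38.75
ee_pos: [0.4426, 0.3481, 0.1468]
eef_rot: [0.61, 0.792, 0.0, 0.0]
ft_force: [0.9, -0.6, 0.5]
width: 0.0869
grip_force: 0.0
time: 39.75
ee_pos: [0.4422, 0.3481, 0.1462]
eef_rot: [0.61, 0.793, -0.0, -0.0]
ft_force: [-1.2, 0.3, 0.4]
width: 0.0436
grip_force: 15.0
time: 40.75
ee_pos: [0.4427, 0.3483, 0.3709]
eef_rot: [0.61, 0.793, 0.002, 0.0]
ft_force: [-0.2, -0.1, -1.6]
width: 0.0436
grip_force: 15.0
now [0.4427 0.3483 0.3709] t 40.75 w 0.0436 F [-0.2 -0.1 -1.6]
shift [-1.225  -0.1273  0.0336] turn [ 0.0016 -0.0009  0.0005]
```

```bash
python3 -m pendant '[[1,-0.05,-0.01,0,0,0,0],[1,-0.16,-0.02,0,0,0,0],[1,-0.29,-0.03,0,0,0,0],[1,-0.42,-0.04,0,0,0,0],[1,-0.55,-0.06,0,0,0,0],[1,-0.68,-0.07,0,0,0,0],[1,-0.81,-0.09,0,0,0,0],[1,-0.92,-0.1,0,0,0,0]]'
python3 -m pendant '[[1,-0.1,-0.01,0,0,0,0],[1,-0.2,-0.02,0,0,0,0],[1,-0.28,-0.027,0,0,0,0],[1,-0.3,-0.027,0,0,0,0],[1,-0.3,-0.027,0.03,0,0,0],[1,-0.3,-0.027,0.06,0,0,0],[1,-0.3,-0.027,0.06,0,0,0]]'
python3 -c "
from h import *
plan([.5003,-.0152,.156],.258)"
```

```text
time: 41.75
ee_pos: [0.4832, 0.0707, 0.3665]
eef_rot: [0.61, 0.792, -0.001, -0.001]
ft_force: [-0.3, 0.7, -1.1]
width: 0.0434
grip_force: 15.0
time: 42.62
ee_pos: [0.4987, -0.0146, 0.349]
eef_rot: [0.609, 0.793, -0.001, -0.001]
ft_force: [0.4, -0.4, -1.3]
width: 0.0435
grip_force: 15.0
now [ 0.4987 -0.0146  0.349 ] t 42.625 w 0.0435 F [ 0.4 -0.4 -1.3]
shift [-0.0035  0.0057  0.6434] turn [-0.0009 -0.0002  0.0013]
```

```bash
python3 -m pendant '[[1,-0.003,0.004,0.09,0,0,0],[1,-0.003,0.004,0.21,0,0,0],[1,-0.003,0.004,0.33,0,0,0],[1,-0.003,0.004,0.44,0,0,0],[1,-0.003,0.004,0.53,0,0,0],[1,-0.003,0.004,0.6,0,0,0],[1,-0.003,0.004,0.635,0,0,0],[1,-0.003,0.004,0.635,0,0,0]]'
python3 -m pendant '[[1,0,0,0.008,0,0,0],[1,0,0,0.015,0,0,0],[1,0,0,0.02,0,0,0],[1,0,0,0.02,0,0,0]]'
```

```text
time: 43.62
ee_pos: [0.5005, -0.0158, 0.1596]
eef_rot: [0.61, 0.793, -0.0, -0.0]
ft_force: [0.7, 0.1, -1.6]
width: 0.0431
grip_force: 15.0
time: 44.12
ee_pos: [0.5007, -0.016, 0.1538]
eef_rot: [0.61, 0.793, 0.0, -0.0]
ft_force: [-0.1, -0.3, -1.5]
width: 0.0441
grip_force: 15.0
```

```bash
python3 -m pendant '[[1,0,0,0.005,0,0,0],[1,0,0,0.009,0,0,0],[1,0,0,0.009,0,0,0]]'
```

```text
time: 44.5
ee_pos: [0.5007, -0.016, 0.1512]
eef_rot: [0.61, 0.793, 0.0, 0.0]
ft_force: [-0.2, -0.5, 1.8]
width: 0.0434
grip_force: 15.0
```

```bash
python3 -m pendant '[[0.5,0,0,0,0,0,0],[0,0,0,0,0,0,0],[-0.5,0,0,0,0,0,0],[-1,0,0,0,0,0,0],[-1,0,0,0,0,0,0],[-1,0,0,-0.1,0,0,0],[-1,0,0,-0.25,0,0,0],[-1,0,0,-0.45,0,0,0]]'
python3 -m pendant '[[-1,-0.05,0,-0.1,0,0,0],[-1,-0.15,0,-0.15,0,0,0],[-1,-0.25,0,-0.15,0,0,0],[-1,-0.25,0,-0.15,0,0,0],[-1,-0.25,0,-0.15,0,0,0]]'
python3 - <<'E'
from h import *
from bench import optics
c=optics.camera("wrist"); a=cv2.resize(c["pixels"],None,fx=.7,fy=.7)
s=optics.camera("scene"); b=cv2.resize(s["pixels"][130:370,170:370],(390,468)); 
o=np.zeros((468,790,3),np.uint8); o[:294,:392]=a; o[:,394:784]=b; cv2.imwrite("pics/f.png",o[:,:,::-1])
print(proj(c,[[.468,.109,.192],[.4845,.0445,.178],[.501,-.0205,.164]])*.7)
E
```

```text
time: 45.5
ee_pos: [0.4999, -0.0161, 0.2866]
eef_rot: [0.61, 0.793, -0.001, -0.001]
ft_force: [1.3, 0.5, -0.7]
width: 0.0859
grip_force: 0.0
time: 46.12
ee_pos: [0.5198, -0.0879, 0.3308]
eef_rot: [0.61, 0.793, -0.0, -0.0]
ft_force: [0.5, -0.8, -0.1]
width: 0.0866
grip_force: 0.0
[[192.74182527 -67.53082167]
 [192.21033454  15.48867417]
 [191.68446721  81.11483532]]
```

View pics/f.png

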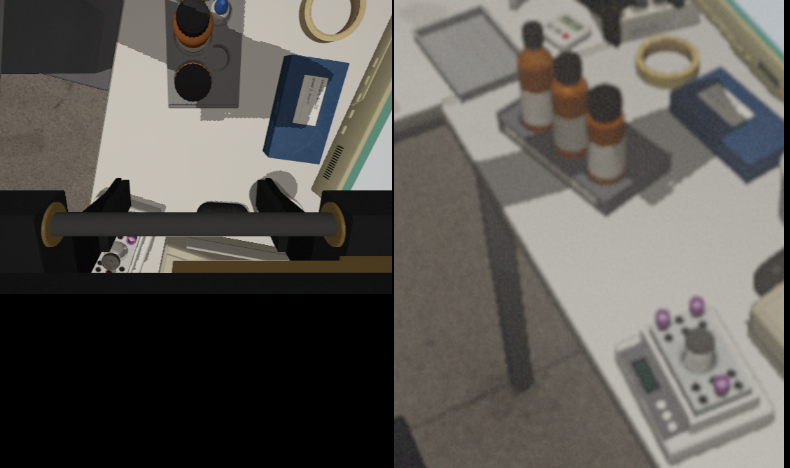

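The picture shows all three bottles upright in their wells (caps at (192,20) and (192,82), against predicted (192,15) and (192,81)). The vial is in the block well at (698,350), and the arm is clear.

```bash
python3 -c "
from bench import r
print(r.close_job())"
```

```text
the job is handed in; nothing more can be done
None
```

The job is handed in at about 46 s: the vial stands in the dry block's well, the medium and wide bottles are back in their own rack wells, and everything is released. The last pictures look right, but no verdict was returned.

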